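# Assemble a ringed lamp stand in the bench locking pliers

## Task

Lay the lamp stand in the marked bay and close the locking pliers over centre so that they stay locked on its foot; then thread every wooden ring that is on the bench down the dowel, the widest first and so on to the narrowest on top, all fully home. Then flick the release lever so that the pliers spring open, and set the finished stand down in the middle of the drying board with its long side along the board's long side; do not shove the other things on the bench about.

Things in the scene. Friction and masses are not known exactly. Their poses are not given: they have to be found in the camera images.
- stand_mid (a point): lamp stand, 0.42 kg: a plywood foot 110 (x) x 170 (y) x 18 mm with a fixed upright wooden dowel, 14 mm diameter, in its middle, whose slightly tapered top is 132 mm above the underside. The point is on the dowel's axis, 66 mm above the underside. x, y along the foot's sides, z up. With four rings on, 34 mm of dowel stand free above them.
- ring1_mid (a point): wooden ring, outside diameter 68 mm, 20 mm thick, 20 mm hole; may be absent (None). Lies flat on the bench at the right at the start. Same wood as the others: told apart by diameter alone (68, 58, 48, 38 mm). The point is its centre, half-way up (10 mm above its underside); z is its axis.
- ring2_mid (a point): wooden ring, outside diameter 58 mm, 20 mm thick, 20 mm hole; may be absent (None). Lies flat on the bench at the right at the start. Same wood as the others: told apart by diameter alone (68, 58, 48, 38 mm). The point is its centre, half-way up (10 mm above its underside); z is its axis.
- ring3_mid (a point): wooden ring, outside diameter 48 mm, 20 mm thick, 20 mm hole; may be absent (None). Lies flat on the bench at the right at the start. Same wood as the others: told apart by diameter alone (68, 58, 48, 38 mm). The point is its centre, half-way up (10 mm above its underside); z is its axis.
- ring4_mid (a point): wooden ring, outside diameter 38 mm, 20 mm thick, 20 mm hole; may be absent (None). Lies flat on the bench at the right at the start. Same wood as the others: told apart by diameter alone (68, 58, 48, 38 mm). The point is its centre, half-way up (10 mm above its underside); z is its axis.
- bay (a point): middle of the marked bay, on top of the clamp's fixed plywood plate (126 (x) x 190 (y) mm, 10 mm high). The stand's foot fits the dark outline, long sides along bay y, either way round. Locking pliers stand at the +y end: their rubber foot presses 62 mm from the middle; when open the jaw is swung up and back clear of the bay, so the stand is lowered straight down.
- handle (a joint): plier handle against the jaw (rad): 0 = open, bar sloping up 1.15 rad away from the bay; grows as it is pushed down. About 2.9 = bar level (centre); beyond that it snaps to its stop and stays locked by itself at about 3.0 (0.1 rad below level). Before centre a light spring takes it back open. Needs 5 to 8 N at its end.
- handle_push (a point): push the handle here: its upper face, 15 mm from the end; moves with it, z square to the face. Black bar 135 mm long, 30 wide, 20 thick, swinging in the bay's y-z plane. Along bay y / height above bench (mm) / slope (rad) on the way down: 169/174/1.15 open, 184/170/.98, 195/162/.81, 203/151/.65, 208/136/.5, 212/117/.34, 215/99/.2, 217/85/.09, 219/60/-.1 locked.
- pad (a joint): how far the sprung rubber foot of the jaw is squeezed in (m): 0 = free, about 0.003 to 0.005 when the pliers are locked on the stand's foot. Open, the jaw stands up to about 120 mm above the bench, 95 mm or more from the bay's middle; locked, it reaches in to 50 mm from the middle, up to 85 mm high.
- release (a joint): angle of the release lever (rad): 0 = at rest (spring return), up to 0.38 pressed. Pressed to about 0.25 it kicks the locked handle back over centre, and handle and jaw then spring fully open; takes about 5 N.
- release_paddle (a point): top of the release lever's steel paddle (36 x 40 mm), 305 mm from the bay's middle along +y, 50 mm beyond the end of the locked handle, 44 mm above the bench at rest; press it straight down 25 to 30 mm. It moves with the lever. The handle springs up beside it, towards the bay.
- tray_top (a point): middle of the cork drying board's top, 12 mm above the bench. The drying board is 190 (x) x 250 (y) mm and fixed, at the left, nearer the robot than the pliers.
- mallet: bystander: wooden mallet, about 380 mm long with its 130 mm head 60 mm high, lying at the back left; origin under the middle of its length
- pull_saw: bystander: Japanese pull saw lying flat, about 450 mm long, 28 mm high, at the back; origin underneath, near where blade and handle meet
- try_square: bystander: wooden try square lying flat, stock 120 mm, steel blade 160 mm, 18 mm high, near the robot; origin under the middle of the stock
- glue: bystander: white glue bottle, 60 mm across and 170 mm tall, standing at the left beyond the drying board; origin at the middle of its foot
- offcut: bystander: pale wooden offcut block 110 x 45 x 28 mm, long along its x, lying among the rings; origin under its middle
- pencil_pot: bystander: low white ceramic pot, 70 mm across and 55 mm high, open above; origin at the middle of its foot
Not all that is in view belongs to the job. Leave any black, blue or yellow look-alike of the part that bears ring3_mid alone.

How it is judged:
By the outcome, as a careful person would: the job done as asked, in the order asked, and still so for the second after the job is handed in, with the robot touching nothing.
Of ring1, ring2, ring3, ring4 only 2 to 4 are there at a start; the rules pass over those that are not, and their reading is None.
At some moment in a run one of ring1, ring2, ring3, ring4 may be knocked a few centimetres aside while the robot is not near it.
Once in a run the grip may slacken for a moment while it holds something.
It also fails if it takes over 210 s, if anything falls off the work surface, if the arm or the gripper's body presses on something with over 40 N, if the wrist force passes 120 N, or if a joint passes its speed limit or range.

## Robot

A 6-joint arm with a two-finger parallel gripper is mounted at the origin on the work surface. World frame = base frame: x ahead of the robot, y to its left, z up, the work surface at z = 0. Lengths are in m, angles in rad, forces in N, time in s.
With the tool pointing down it reaches from about 0.4 to 0.825 m from the base axis. Payload 7 kg.
Tool frame: the origin (TCP) lies midway between the tips of the shut fingers; the grasp point (between the pads) lies 19 mm behind it; z points along the fingers, y is the line along which they close (so a half turn about z gives the same grasp; the last joint's range is limited). The gripper opens to 88 mm and grips with 3 to 60 N. Pads are 19 mm wide; open, the fingers measure 130 mm over their backs; the gripper's body (78 mm by 193 mm) begins 47 mm behind the grasp point.
Start: joints at [-0.911, 0.359, 0.012, 0, -1.224, -0.288], TCP at [0.245, -0.629, 0.227] pointing down, gripper open.
Joint ranges: [-3.07, 3.07], [-1.43, 2.12], [-1.02, 1.25], [-3.03, 1.67], [-3.05, -0], [-3.03, 3.03]. Speed limits (rad/s): [2.39, 2.39, 3.01, 3.14, 3.14, 3.14].

## Interface

Orientations are given as a rotation vector (axis times angle).
In Python, from rig import ctrl, hand, kin, vision, finish_job, current_clock, current_qpos, current_qvel, current_effort, current_ee_pos, current_tool_rot, current_ft_force, current_torque, current_opening, current_finger_force gives the robot as it stands. The module is installed in compiled form; this text tells all that it offers. Calls block until the motion is done:
- ctrl.reach(position, orientation): joint-space move of the TCP to a pose.
- ctrl.movel(position, rotation=None, rate=0.15, threshold=None): straight line of the TCP; rotation=None keeps the orientation; rate is the mean speed in m/s. With threshold (N) it stops when the force on the tool has changed by that much, and returns True; else False.
- ctrl.set_joints(angles): joint-space move.
- hand.open_jaws() and hand.grab(effort=None): open the fingers fully, or close them until they stop; effort is the grip in N (None keeps the last).
- ctrl.dwell(seconds).
- kin.solve_ik(position, orientation): joint angles nearest the present ones, or None.
- vision.grab_frame(name): name is "scene" or "top" or "wrist"; returns (picture, depth): 480x640x3 uint8, blue, green, red; 480x640 float32, m along the optical axis (not along the pixel's ray), 0 where there is no reading.
- vision.calibration(name): a dict with "fx", "fy", "cx", "cy" (pixels), "R" (3x3) and "t" (3): a world point X has camera coordinates R X + t. Camera axes: x right, y down, z forward; pixel columns grow to the right and rows downward; lengths in m; the calibration is good to about 2 mm. A picture is of the moment at which its call begins: read the wrist's pose just before it. calibration takes no time and is no camera call; for the wrist camera it gives the pose at the moment of the call.
A pose or a line that the arm cannot do raises ctrl.IKError and nothing moves.
- finish_job(): hands the job in; it is judged then, once.
Readings, each from a call of its own:
- current_clock(): time.
- current_qpos(): joint angles.
- current_qvel(): joint speeds.
- current_effort(): joint torques, N m.
- current_ee_pos(): TCP position.
- current_tool_rot(): TCP orientation.
- current_ft_force(): force on the tool from outside, world axes, zero at the start.
- current_torque(): the same for the moment, N m.
- current_opening(): opening from 0.0 (shut) to 1.0 (fully open).
- current_finger_force(): force on a finger pad.
Only numpy, scipy, OpenCV 4.12 (cv2) and the standard library are available. Lean on these libraries where they do the work, as an engineer would, in place of code of your own. Each camera call takes 0.05 s, during which the arm holds its last target. There are 200 camera calls.

## Working session

There is one attempt and no reset: what is moved stays moved. The work goes in short steps, each a Python script; the robot and the scene stay as the last script left them, time stands still between calls to the robot, and variables do not carry over. Pictures are saved under pics/ and viewed, at most 14 in all, crops included, and the job is handed in when it is done.

```bash
mkdir -p pics
python3 - <<'E'
from rig import *
import cv2,numpy as np
for n in("scene","top"):
    p,d=vision.grab_frame(n); cv2.imwrite(f"pics/{n}0.png",p); np.savez(f"{n}0.npz",p=p,d=d,**vision.calibration(n))
    c=vision.calibration(n); print(n,c, -c['R'].T@c['t'])
print(current_clock(),current_opening(),current_tool_rot())
E
```

```text
scene {'fx': 553.4647818130883, 'fy': 553.4647818130883, 'cx': 315.0023220805512, 'cy': 240.80852557438888, 'R': array([[ 0.28328699,  0.95901846, -0.00566314],
       [ 0.71658333, -0.21559059, -0.66334684],
       [-0.63738278,  0.18385942, -0.74829065]]), 't': array([-0.13833365, -0.34166216,  1.75160453])} [ 1.4004601  -0.26304362  1.08328538]
top {'fx': 532.9747319993711, 'fy': 532.9747319993711, 'cx': 323.7032260467189, 'cy': 236.86852173734712, 'R': array([[-0.01012297, -0.99967059, -0.02358458],
       [-0.99786261,  0.01162177, -0.06430506],
       [ 0.06455797,  0.02288321, -0.99765156]]), 't': array([0.00458686, 0.55749042, 1.35774295])} [ 0.46869215 -0.03296319  1.39051201]
0.1 0.9994484934904284 [ 5.80411093e-01 -3.08709438e+00 -2.24949804e-03]
```

View pics/top0.png

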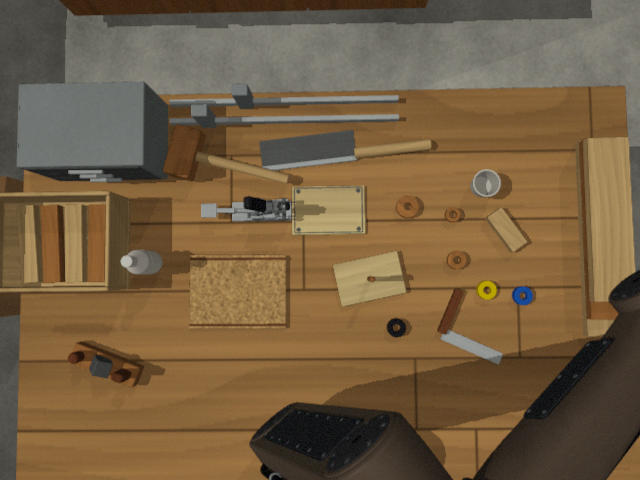

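View pics/scene0.png

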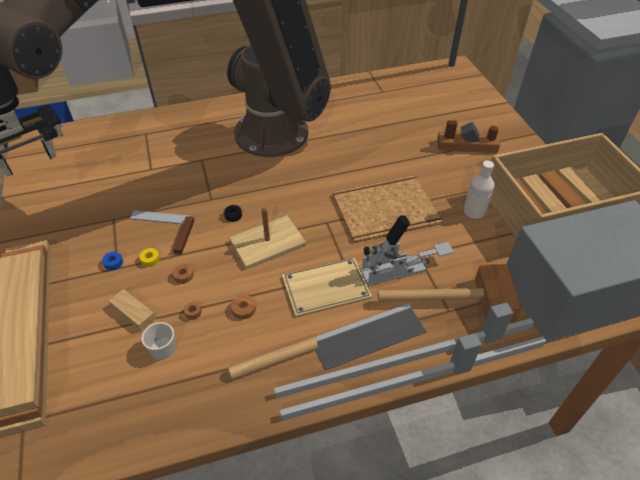

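The top view shows three brown rings at about (407,207), (453,215) and (457,260). The stand is at (370,278), the bay at (329,210), the paddle at (208,211) and the board at (238,291). Next I turn these into positions.

```bash
cat > h.py <<'E'
from rig import *
import cv2,numpy as np
from scipy.spatial.transform import Rotation as Ro
def pts(d,c):
    v,u=np.mgrid[:480,:640]; X=np.stack([(u-c['cx'])/c['fx']*d,(v-c['cy'])/c['fy']*d,d],-1)
    return (X-c['t'])@c['R']          # world HxWx3
def look(n='top'):
    p,d=vision.grab_frame(n); c=vision.calibration(n); return p,d,pts(d,c)
def blobs(p,d,W,lo,hi,amin=25,amax=8000,roi=None):
    m=((W[...,2]>lo)&(W[...,2]<hi)&(d>0)).astype(np.uint8)
    if roi is not None:
        x0,x1,y0,y1=roi; m&=((W[...,0]>x0)&(W[...,0]<x1)&(W[...,1]>y0)&(W[...,1]<y1)).astype(np.uint8)
    n,L,s,cc=cv2.connectedComponentsWithStats(m)
    out=[]
    for i in range(1,n):
        if amin<=s[i,4]<=amax:
            k=L==i; q=W[k]; r=cv2.minAreaRect((q[:,:2]*1000).astype(np.float32))
            out.append(dict(px=cc[i].round(),a=int(s[i,4]),c=np.array(r[0])/1000,wh=np.round(r[1]),ang=r[2],z=np.median(q[:,2]),col=np.median(p[k],0)))
    return out
def down(yaw):  # tool z down, tool y along world direction (cos yaw, sin yaw)
    y=np.array([np.cos(yaw),np.sin(yaw),0]);z=np.array([0,0,-1.]);x=np.cross(y,z)
    return Ro.from_matrix(np.stack([x,y,z],1)).as_rotvec()
E
python3 - <<'E'
from h import *
f=np.load('top0.npz'); p,d=f['p'],f['d']; W=pts(d,f)
print('bench',[W[v,u].round(4) for u,v in((430,240),(300,250),(250,350),(420,180))])
print('tray',W[291,238],'bay',W[210,329],'paddle',W[211,208], 'box',W[130,95],'boxR',W[130,160])
for b in blobs(p,d,W,.006,.35): print(b['px'],b['a'],b['c'].round(4),b['wh'],round(b['ang'],1),round(b['z'],4),b['col'])
print('dowel')
for b in blobs(p,d,W,.09,.15,3): print(b['px'],b['a'],b['c'].round(4),b['wh'],round(b['z'],4))
E
```

```text
bench [array([ 5.473e-01, -2.777e-01, -4.000e-04]), array([ 0.5251,  0.0615, -0.003 ]), array([0.2681, 0.192 , 0.004 ]), array([ 0.7062, -0.2561, -0.006 ])]
tray [0.42027313 0.2215285  0.01294652] bay [ 0.62781411 -0.01582215  0.01139921] paddle [0.62503227 0.29187985 0.04762346] box [0.80242496 0.52475659 0.18127518] boxR [0.83271756 0.41243176 0.06152172]
[486. 182.] 504 [ 0.692  -0.4138] [74. 75.] 9.6 0.0354 [115. 125. 129.]
[303. 209.] 4873 [0.6328 0.1065] [432. 132.] 89.2 0.0121 [105. 147. 153.]
[407. 206.] 368 [ 0.6366 -0.2182] [56. 61.] 54.0 0.0196 [ 48.  92. 138.]
[452. 214.] 146 [ 0.6128 -0.3327] [36. 37.] 44.2 0.0193 [ 45.  88. 133.]
[506. 229.] 876 [ 0.5737 -0.4703] [111.  56.] 32.9 0.0277 [ 89. 136. 163.]
[369. 278.] 2841 [ 0.4513 -0.1162] [114. 172.] 12.3 0.0184 [106. 153. 173.]
[456. 259.] 250 [ 0.4955 -0.3402] [48. 47.] 16.6 0.0202 [ 46.  89. 135.]
[237. 291.] 6939 [0.4203 0.2239] [257. 192.] 89.4 0.0127 [ 74. 121. 154.]
[486. 289.] 264 [ 0.4187 -0.4148] [49. 47.] 72.5 0.0195 [  0. 161. 183.]
[522. 295.] 279 [ 0.4038 -0.504 ] [47. 48.] 15.9 0.0198 [147.  71.  24.]
[450
[... 3843 characters left out ...]
0.4943 -0.7452] [3. 8.] 0.0922
[633. 263.] 8 [ 0.481  -0.7464] [ 5. 11.] 0.0913
[598. 268.] 5 [ 0.4697 -0.6627] [4. 5.] 0.0905
[632. 270.] 19 [ 0.4662 -0.7409] [13. 12.] 0.0911
[594. 270.] 5 [ 0.4647 -0.6531] [8. 2.] 0.0924
[629. 273.] 3 [ 0.4561 -0.7355] [5. 2.] 0.0907
[371. 278.] 32 [ 0.4505 -0.1157] [12. 12.] 0.1283
[594. 280.] 4 [ 0.4426 -0.6505] [3. 2.] 0.0906
[613. 286.] 3 [ 0.4276 -0.6953] [4. 1.] 0.091
[596. 291.] 5 [ 0.4162 -0.6557] [5. 7.] 0.0909
[596. 295.] 7 [ 0.4064 -0.6545] [11.  3.] 0.0905
[597. 299.] 14 [ 0.396 -0.658] [12. 10.] 0.0917
[602. 297.] 8 [ 0.4013 -0.668 ] [11.  4.] 0.0933
[606. 300.] 3 [ 0.3935 -0.6775] [0. 3.] 0.0929
[116. 377.] 40 [0.2189 0.5031] [23. 20.] 0.092
```

The measurement finds ring2 (58), ring3 (48) and ring4 (38), so ring1 is absent. I take one closer wrist view of the bay and the stand to refine both, then start moving.

```bash
cat >> h.py <<'E'
def rect(W,m):
    r=cv2.minAreaRect((W[m][:,:2]*1000).astype(np.float32)); return np.array(r[0]).round(1),np.round(r[1],1),round(r[2],1)
def box(W,x0,x1,y0,y1,z0,z1):
    return (W[...,0]>x0)&(W[...,0]<x1)&(W[...,1]>y0)&(W[...,1]<y1)&(W[...,2]>z0)&(W[...,2]<z1)
E
python3 - <<'E'
from h import *
f=np.load('top0.npz'); W=pts(f['d'],f)
m=box(W,.5,.75,-.13,.06,.007,.014); print('top bay',rect(W,m),W[m][:,0].min(),W[m][:,0].max())
ctrl.reach([.53,-.05,.42],down(0)); print(current_qpos().round(2),current_ft_force())
p,d,W=look('wrist'); np.savez('w1.npz',p=p,d=d,W=W); cv2.imwrite('pics/w1.png',p)
print('range',W[...,0].min(),W[...,0].max(),W[...,1].min(),W[...,1].max())
print('foot',rect(W,box(W,.33,.57,-.23,0.0,.013,.024)))
print('dowel',rect(W,box(W,.4,.5,-.16,-.07,.115,.14)))
print('plate',rect(W,box(W,.5,.75,-.13,.07,.006,.014)))
q=kin.solve_ik([.628,-.015,.1],down(0)); print(q)
E
```

```text
top bay (array([626.1, -33.7]), array([187.7, 246.6]), 89.4) 0.5021423481120487 0.7499317742302637
[ 0.27  0.06  0.05 -0.   -1.57  2.87] [-0.65722284  0.32079506 -0.34352751]
range -0.04108062372597177 1.7989397065165929 -0.6957587228374454 0.41652034793067577
foot (array([ 412.1, -126.7]), array([190.9, 170.6]), 11.5)
dowel (array([ 452. , -117.7]), array([12.8, 12.9]), 86.8)
plate (array([625.2, -29.9]), array([249.6, 198.2]), 0.0)
[ 0.28640092  0.3870442  -0.25564264  0.         -0.92810948  2.85519173]
```

View pics/w1.png

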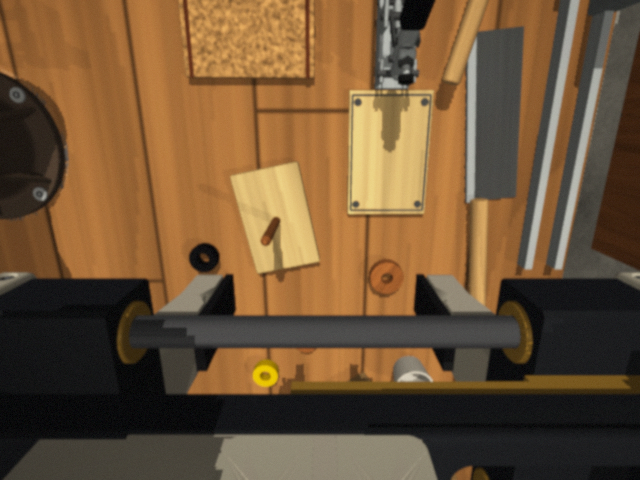

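The wrist view shows the bay plate with corners at about (350,91), (432,91), (424,215) and (348,214), and the stand foot centred near (275,217). I fit both outlines by colour, then pick up the stand.

```bash
cat >> h.py <<'E'
def ray(uv,c,z):  # pixels -> world on plane z
    uv=np.atleast_2d(uv).astype(float); v=np.c_[(uv[:,0]-c['cx'])/c['fx'],(uv[:,1]-c['cy'])/c['fy'],np.ones(len(uv))]@c['R']
    o=-c['R'].T@c['t']; return o+v*((z-o[2])/v[:,2])[:,None]
def pale(p,c,seed,z,tol=None):
    h=cv2.cvtColor(p,cv2.COLOR_BGR2HSV); m=((h[...,1]<135)&(h[...,2]>110)).astype(np.uint8)
    m=cv2.morphologyEx(m,cv2.MORPH_OPEN,np.ones((3,3),np.uint8))
    n,L=cv2.connectedComponents(m); k=(L==L[seed[1],seed[0]])&(L>0); v,u=np.nonzero(k)
    r=cv2.minAreaRect((ray(np.c_[u,v],c,z)[:,:2]*1000).astype(np.float32)); return k.sum(),np.array(r[0]).round(1),np.round(r[1],1),round(r[2],2)
E
python3 - <<'E'
from h import *
p=np.load('w1.npz')['p']; c=vision.calibration('wrist')
h=cv2.cvtColor(p,cv2.COLOR_BGR2HSV); print([h[v,u] for u,v in((390,180),(260,200),(320,180),(400,240),(390,130))])
print('bay w',pale(p,c,(385,185),.010),'foot w',pale(p,c,(285,210),.018))
f=dict(np.load('top0.npz'))
print('bay t',pale(f['p'],f,(345,215),.010),'foot t',pale(f['p'],f,(355,285),.018))
print('corners w',ray([(350,91),(432,91),(424,215),(348,214)],c,.01).round(4).tolist())
for y in (0,np.pi): print(kin.solve_ik([.628,-.015,.1],down(y)),kin.solve_ik([.451,-.116,.1],down(y)))
E
```

```text
[array([ 20, 121, 217], dtype=uint8), array([ 20, 119, 220], dtype=uint8), array([ 14, 166, 172], dtype=uint8), array([ 15, 169, 169], dtype=uint8), array([ 18, 128, 134], dtype=uint8)]
bay w (np.int64(9946), array([629.8,  -5.6]), array([125.4, 207.2]), 0.13) foot w (np.int64(6398), array([ 451.8, -116.9]), array([108.9, 169.5]), 11.65)
bay t (np.int64(3361), array([629.1, -14.3]), array([190., 128.]), 89.64) foot t (np.int64(2868), array([ 449.9, -117. ]), array([111.6, 171.4]), 11.53)
corners w [[0.5685, 0.0788, 0.01], [0.6906, 0.0787, 0.01], [0.6936, -0.1111, 0.01], [0.5689, -0.1093, 0.01]]
[ 0.28640092  0.3870442  -0.25564264  0.         -0.92810948  2.85519173] [ 0.17275765  0.14240147 -0.60837088  0.         -0.82002398  2.968835  ]
[ 0.28640092  0.3870442  -0.25564264  0.         -0.92810948 -0.28640092] [ 0.17275765  0.14240147 -0.60837088  0.         -0.82002398 -0.17275765]
```

Run:
```python
from h import *
a=np.pi+np.radians(11.6); S=np.array([.4505,-.1167])
hand.open_jaws()
ctrl.reach([*S,.22],down(a)); ctrl.movel([*S,.087],rate=.1)
hand.grab(40); print('op',current_opening(),current_finger_force(),current_clock())
ctrl.movel([*S,.115],rate=.08); print('lift',current_ft_force().round(1),current_opening())
ctrl.movel([.53,-.06,.115],down(np.pi),rate=.12)
p,d,W=look('top'); cv2.imwrite('pics/t2.png',p[150:330,250:480].repeat(3,0).repeat(3,1)); 
ctrl.movel([.6295,-.0145,.115],rate=.12)
p,d,W=look('scene'); cv2.imwrite('pics/s2.png',p[150:360,200:480].repeat(2,0).repeat(2,1))
print(current_ft_force().round(1),current_opening(),current_ee_pos(),current_clock())
```

```text
op 0.14760678631036336 39.99982619956427 8.075
lift [-0.6  0.1 -5. ] 0.14923464970470682
[-0.4  0.6 -4.4] 0.15687163358952574 [ 0.62877709 -0.01482429  0.1150306 ] 10.7
```

View pics/s2.png

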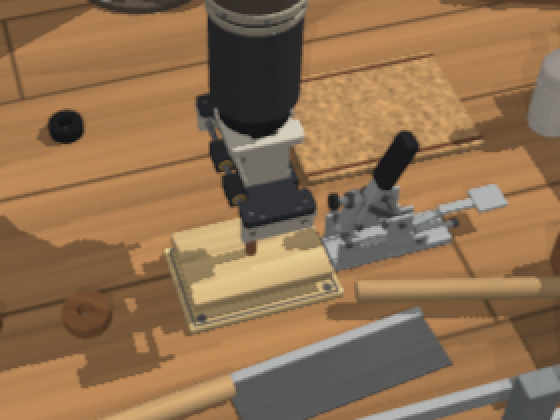

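The stand hangs level above the bay, squared to the plate. I lower it and release.

Run:
```python
from h import *
ctrl.movel([.6295,-.0145,.101],rate=.06)
print(ctrl.movel([.6295,-.0145,.093],rate=.02,threshold=6),current_ee_pos(),current_ft_force().round(1))
hand.open_jaws(); ctrl.movel([.6295,-.0145,.24],rate=.2)
ctrl.movel([.54,-.0145,.36],rate=.25)
p,d,W=look('wrist'); c=vision.calibration('wrist'); cv2.imwrite('pics/w3.png',p); np.savez('w3.npz',p=p,d=d,W=W,**c)
print('foot',rect(W,box(W,.55,.71,-.12,.075,.022,.034)),'dowel',rect(W,box(W,.58,.68,-.06,.03,.125,.15)))
p,d,W=look('top'); print('foot',rect(W,box(W,.55,.71,-.12,.075,.022,.034)),'dowel',rect(W,box(W,.58,.68,-.06,.03,.125,.15)),current_clock())
cv2.imwrite('pics/t3.png',p[150:280,190:400].repeat(3,0).repeat(3,1))
```

```text
True [ 0.63010732 -0.01435148  0.09713514] [-0.9  1.3  5.3]
foot (array([629.8, -15.4]), array([110.2, 169.3]), 0.1) dowel (array([629.8, -15.8]), array([13.4, 13.5]), 42.0)
foot (array([630.4, -94.2]), array([109.5,   9.8]), 0.4) dowel (array([0., 0.]), array([0., 0.]), 0.0) 14.4083
```

View pics/w3.png

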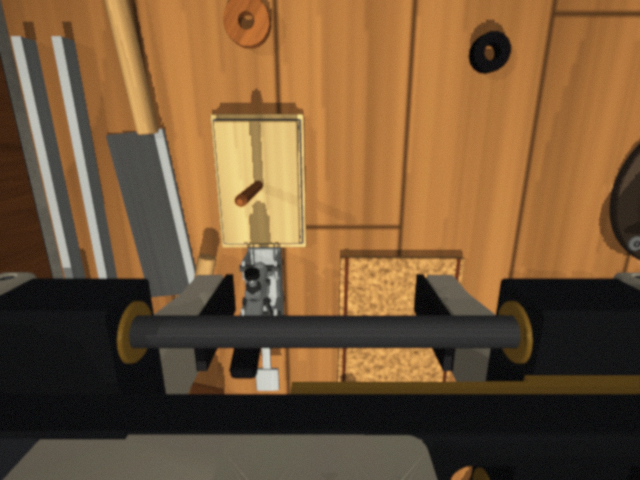

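The foot sits within 1 mm of the bay. Now I close the pliers with the fingers shut, following the listed path of the push point.

Run:
```python
from h import *
B=-.0145; X=.6295; h=.0095
hand.grab(20)
P=[(169,174),(184,170),(195,162),(203,151),(208,136),(212,117),(215,99),(217,85)]
R=down(np.pi)
ctrl.reach([X,B+.135,.27],R); ctrl.movel([X,B+.135,.174],rate=.1,threshold=10)
print('start',current_ee_pos().round(4),current_ft_force().round(1))
for y,z in P:
    t=ctrl.movel([X,B+y/1000-h,z/1000],rate=.06,threshold=35); print(y,z,t,current_ee_pos().round(4),current_ft_force().round(1))
    if t: break
else:
    t=ctrl.movel([X,B+.219-h/2,.056],rate=.04,threshold=22); print('end',t,current_ee_pos().round(4),current_ft_force().round(1))
    ctrl.movel([X,B+.205,.2],rate=.2)
ctrl.movel([.56,.05,.36],rate=.25)
p,d,W=look('scene'); cv2.imwrite('pics/s4.png',p[180:330,220:480].repeat(3,0).repeat(3,1)); print(current_clock())
```

```text
start [0.63   0.1206 0.1748] [-0.8  0.9  0.6]
169 174 False [0.6294 0.1454 0.1739] [0.6 0.6 0.1]
184 170 False [0.6295 0.1603 0.1698] [-0.5 -0.6  0.6]
195 162 False [0.6294 0.1714 0.1616] [ 0.8 -0.3  2.1]
203 151 False [0.6293 0.1791 0.1504] [-0.4 -0.7  1.5]
208 136 False [0.6293 0.184  0.1354] [-1.1 -0.1  1.3]
212 117 False [0.6293 0.1878 0.1165] [-0.5 -0.8  0.8]
215 99 False [0.63   0.1912 0.0991] [ 0.2 -1.2  4.3]
217 85 False [0.6299 0.193  0.0855] [ 1.  -1.4  4.4]
end False [0.6289 0.199  0.0566] [-3.1 -2.9 10.5]
24.0167
```

View pics/s4.png

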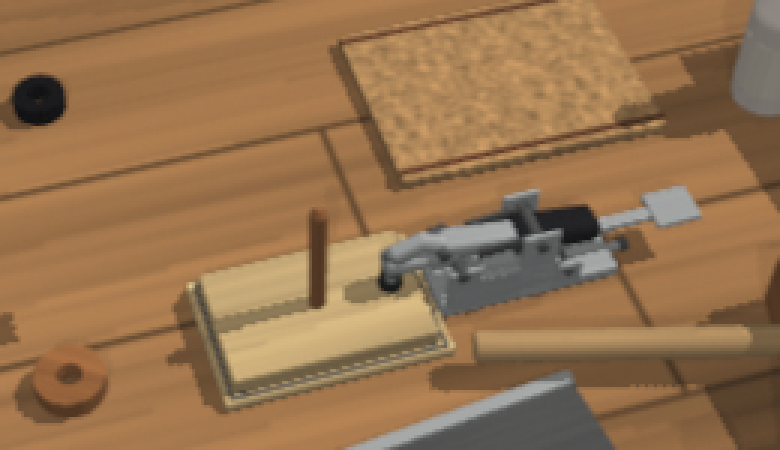

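The pliers are locked: the jaw is down on the foot and the handle is level. Next is ring2, which I locate from close up, pick, thread and drop.

```bash
cat >> h.py <<'E'
D=np.array([.6300,-.0152]); RP=down(np.pi)
def find(xy):
    ctrl.reach([xy[0],xy[1]+.10,.25],RP); ctrl.dwell(.2)
    p,d,W=look('wrist')
    r=rect(W,box(W,xy[0]-.06,xy[0]+.06,xy[1]-.06,xy[1]+.06,.013,.027)); return r
def pick(xy,OD,yaw=np.pi):
    hand.open_jaws(); ctrl.reach([*xy,.10],down(yaw)); ctrl.movel([*xy,.004],rate=.1,threshold=12)
    hand.grab(25); ctrl.movel([*xy,.10],rate=.15); o=current_opening()*88
    print('grip mm',round(o,1),current_finger_force(),'want',OD); return abs(o-OD)<4
def thread():
    ctrl.movel([*(D+[0,-.10]),.19],RP,rate=.25); ctrl.movel([*D,.19],rate=.15); ctrl.dwell(.2)
    print('hold',current_opening()*88,current_ee_pos().round(4))
    print('touch',ctrl.movel([*D,.083],rate=.06,threshold=8),current_ee_pos().round(4),current_ft_force().round(1))
def after(n):
    hand.open_jaws(); ctrl.dwell(.3); ctrl.movel([*D,.2],rate=.2); ctrl.movel([*(D+[0,.10]),.27],rate=.25); ctrl.dwell(.1)
    p,d,W=look('wrist'); cv2.imwrite(f'pics/{n}.png',p[:300,120:520].repeat(2,0).repeat(2,1))
    m=box(W,D[0]-.045,D[0]+.045,D[1]-.045,D[1]+.045,.033,.12); print('rings',rect(W,m),'z pct',np.percentile(W[m][:,2],[10,50,90]).round(4) if m.any() else None,current_clock())
E
python3 - <<'E'
from h import *
r=find((.6366,-.2182)); print(r)
xy=r[0]/1000
if 50<max(r[1])<64 and pick(xy,58): thread(); 
print(current_opening()*88,current_clock())
E
```

```text
(array([ 635.9, -218.9]), array([57. , 57.1]), 58.3)
grip mm 56.7 25.000681364244883 want 58
hold 56.4964125447874 [ 0.63   -0.0161  0.19  ]
touch False [ 0.6302 -0.0151  0.0834] [-0.1  0.3 -0.6]
56.69789153966672 33.4917
```

Run:
```python
from h import *
after('r2')
```

```text
rings (array([630.2, -15.2]), array([56.7, 57. ]), 48.2) z pct [0.0468 0.0479 0.049 ] 36.0583
```

View pics/r2.png

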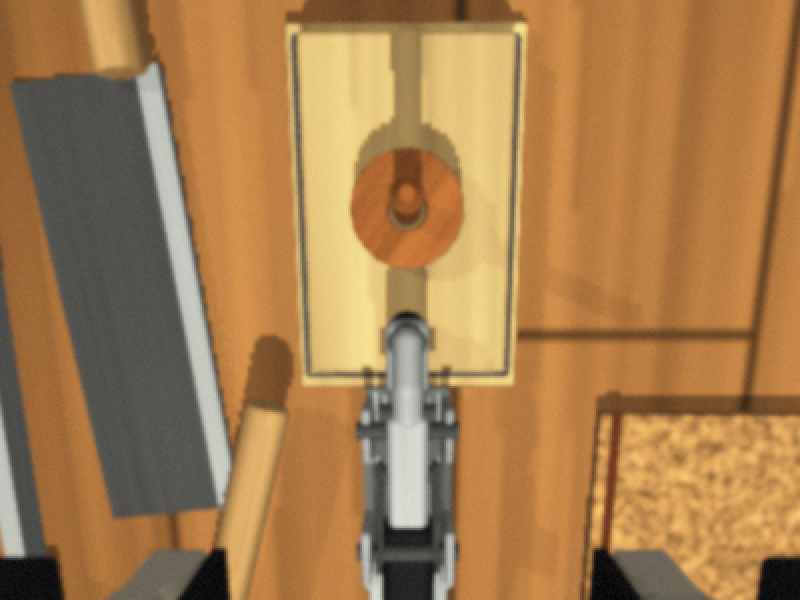

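Ring2 is fully home, with its top at 48 mm. Next is ring3.

```bash
cat >> h.py <<'E'
def do(xy,OD,yaw,name):
    # refind from wide wrist picture, then near
    for _ in range(3):
        r=find(xy); print(r); 
        new=r[0]/1000; ok=abs(max(r[1])-OD)<5 and abs(min(r[1])-OD)<5; 
        if ok and np.linalg.norm(new-xy)<.02: xy=new; break
        xy=new
    if not ok: return print('not found')
    if not pick(xy,OD,yaw): return print('bad grip')
    thread()
    if abs(current_opening()*88-OD)>4: return print('lost')
    after(name)
E
python3 - <<'E'
from h import *
do(np.array([.4955,-.3402]),48,np.pi-.8,'r3')
E
```

```text
(array([ 481.7, -366.4]), array([104.1,  46.9]), 60.2)
(array([ 453.1, -360.6]), array([135.4,  77.3]), 43.2)
(array([ 454. , -369.7]), array([120. , 100.2]), 1.3)
not found
```

Run:
```python
from h import *
p,d,W=look('wrist'); cv2.imwrite('pics/w5.png',p)
for b in blobs(p,d,W,.012,.03,60,roi=(.35,.75,-.55,-.15)): print(b['px'],b['a'],b['c'].round(4),b['wh'],round(b['z'],4),b['col'])
```

```text
[179.  14.] 1895 [ 0.5875 -0.4375] [74. 33.] 0.0271 [ 96. 163. 210.]
[65. 39.] 1003 [ 0.7017 -0.4178] [55. 28.] 0.0215 [ 97. 109. 114.]
[112.  56.] 430 [ 0.6676 -0.4058] [58. 22.] 0.0216 [82. 92. 98.]
[360.  45.] 1727 [ 0.4187 -0.4159] [47. 47.] 0.0195 [  8. 211. 239.]
[284. 123.] 1406 [ 0.4959 -0.3417] [47. 47.] 0.0196 [ 48. 100. 171.]
[389. 133.] 1556 [ 0.383  -0.3308] [22. 80.] 0.0177 [ 29.  53. 106.]
[174. 130.] 858 [ 0.6124 -0.3346] [37. 37.] 0.0193 [ 47. 100. 169.]
```

View pics/w5.png

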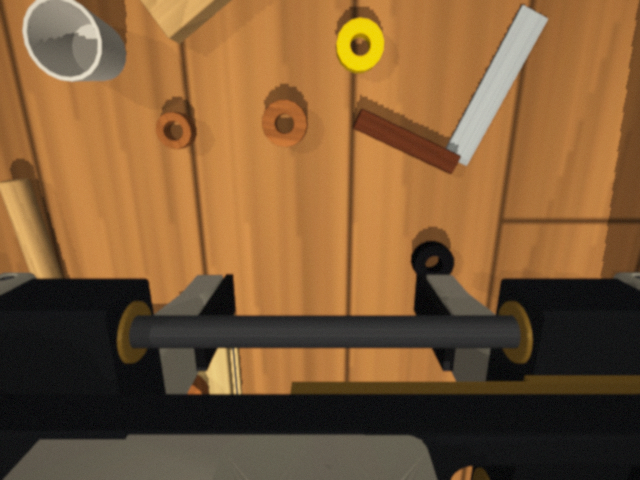

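Ring3 has not moved, at (284,123). My search region had taken in the neighbouring yellow ring and the square. I now match on size and colour instead.

```bash
cat >> h.py <<'E'
def find(xy,OD):
    ctrl.reach([xy[0],xy[1]+.10,.25],RP); ctrl.dwell(.2); p,d,W=look('wrist')
    g=[b for b in blobs(p,d,W,.012,.028,60,roi=(.25,.85,-.65,-.12)) if abs(max(b['wh'])-OD)<=4 and abs(min(b['wh'])-OD)<=4 and 60<b['col'][2]-b['col'][0]<170 and b['col'][1]<130]
    return min(g,key=lambda b:np.linalg.norm(b['c']-xy))['c'] if g else None
def do(xy,OD,yaw,name):
    for _ in range(3):
        new=find(xy,OD); print('found',new)
        if new is None: return
        j=np.linalg.norm(new-xy); xy=new
        if j<.02: break
    if not pick(xy,OD,yaw): return print('bad grip')
    thread()
    if abs(current_opening()*88-OD)>4: return print('lost')
    after(name)
E
python3 - <<'E'
from h import *
do(np.array([.4959,-.3417]),48,np.pi-.8,'r3')
E
```

```text
found [ 0.49619955 -0.34167841]
grip mm 48.0 25.00010758638382 want 48
hold 48.100767184027916 [ 0.6299 -0.0161  0.1899]
touch False [ 0.6302 -0.0152  0.0834] [-0.7  0.1  0.5]
rings (array([630.5, -15.4]), array([56.6, 56.9]), 0.7) z pct [0.0474 0.0675 0.0688] 49.725
```

Ring3 is home, with its top at 68 mm. Next is ring4.

Run:
```python
from h import *
do(np.array([.6124,-.3346]),38,np.pi,'r4')
p,d,W=look('scene'); cv2.imwrite('pics/s6.png',p[120:360,130:480].repeat(2,0).repeat(2,1))
p,d,W=look('top')
for b in blobs(p,d,W,.012,.03,60,roi=(.25,.75,-.55,-.15)): print(b['c'].round(4),b['wh'],b['col'])
```

```text
found [ 0.6132785  -0.33457385]
grip mm 37.6 24.99991061165929 want 38
hold 38.04018057478898 [ 0.63   -0.0161  0.19  ]
touch False [ 0.6302 -0.0152  0.0834] [-0.2  0.1  0.8]
rings (array([630.6, -15.5]), array([56.5, 57.2]), 1.3) z pct [0.0474 0.0684 0.0884] 61.7667
[ 0.6929 -0.4246] [55. 32.] [121.5 130.  134.5]
[ 0.5723 -0.4679] [110.  48.] [ 99. 148. 177.]
[ 0.4188 -0.4135] [45. 46.] [  0. 131. 153.]
[ 0.4036 -0.5047] [46. 48.] [165.  84.  28.]
[ 0.3651 -0.3215] [ 27. 120.] [ 34.  60. 104.]
[ 0.3254 -0.1831] [46. 46.] [30. 29. 30.]
```

View pics/s6.png

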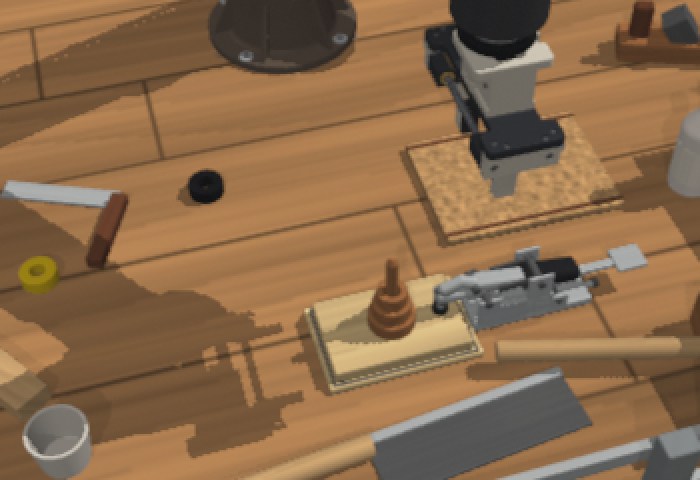

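All three rings are home and the pliers are still locked. I press the release paddle.

Run:
```python
from h import *
hand.grab(20); P=[.6295,.2905]
ctrl.movel([*P,.27],RP,rate=.25); ctrl.movel([*P,.055],rate=.15,threshold=10)
t=ctrl.movel([*P,.016],rate=.05,threshold=25); print(t,current_ee_pos().round(4),current_ft_force().round(1))
ctrl.dwell(.3); ctrl.movel([*P,.25],rate=.2); ctrl.movel([.56,.1,.38],rate=.25)
p,d,W=look('scene'); cv2.imwrite('pics/s7.png',p[150:330,220:480].repeat(3,0).repeat(3,1)); print(current_clock())
p,d,W=look('top'); np.savez('t7.npz',p=p,W=W)
```

```text
False [0.6294 0.2903 0.016 ] [0.7 0.5 1.5]
69.5667
```

View pics/s7.png

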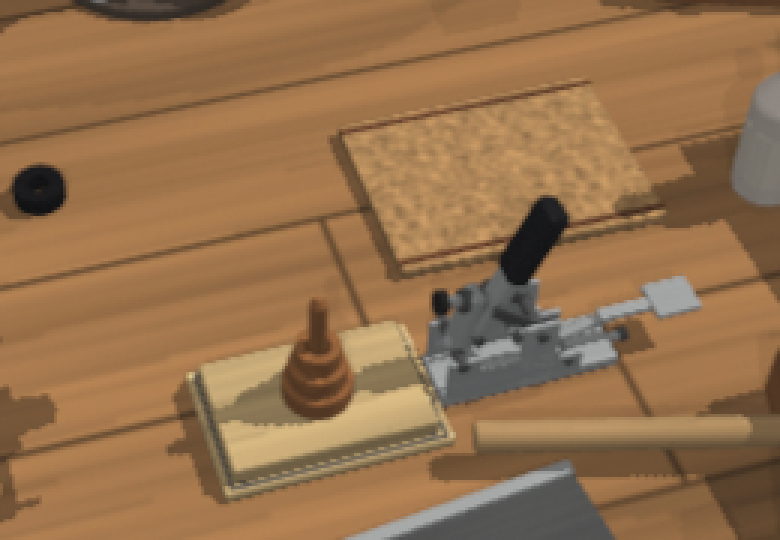

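The pliers have sprung open. I measure the drying board from close up, then carry the stand over.

Run:
```python
from h import *
f=np.load('t7.npz'); W=f['W']; print('tray top',rect(W,box(W,.28,.56,.06,.39,.008,.018)))
hand.open_jaws()
ctrl.reach([.42,.37,.34],RP); ctrl.dwell(.2); p,d,W=look('wrist'); 
print('tray w',rect(W,box(W,.28,.56,.06,.39,.007,.018))); cv2.imwrite('pics/w8.png',p)
ctrl.reach([*D,.25],RP); ctrl.movel([*D,.096],rate=.12,threshold=10); hand.grab(45)
print(current_opening()*88,current_ee_pos())
ctrl.movel([*D,.122],rate=.06); ctrl.dwell(.2); print(current_ft_force().round(1),current_opening()*88,current_clock())
```

```text
tray top (array([399.8, 227.9]), array([229.7, 321.9]), 0.0)
tray w (array([421.3, 246.7]), array([203.2, 190.7]), 89.6)
13.56031823577702 [ 0.6300657  -0.01519253  0.09597784]
[ 0.4  0.  -5.3] 13.154939929709814 77.5
```

View pics/w8.png

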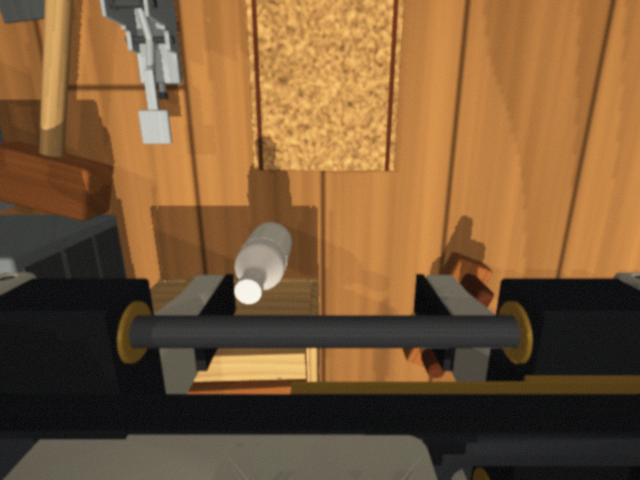

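The board centre comes out at about (0.421, 0.2236), with its +y edge at 0.348 and a yaw of about -0.5°. I carry the stand there.

Run:
```python
from h import *
T=[.421,.2236]; R=down(np.pi-.008)
ctrl.movel([.45,-.015,.122],rate=.12); print(current_opening()*88,current_ft_force().round(1))
ctrl.movel([*T,.122],R,rate=.12); ctrl.dwell(.3); print(current_opening()*88,current_ft_force().round(1),current_ee_pos().round(4))
ctrl.movel([*T,.104],rate=.06)
print(ctrl.movel([*T,.095],rate=.02,threshold=5),current_ee_pos().round(4),current_ft_force().round(1))
hand.open_jaws(); ctrl.dwell(.2); ctrl.movel([*T,.24],rate=.15); ctrl.reach([.42,.05,.36],down(0)); ctrl.dwell(.2)
p,d,W=look('wrist'); cv2.imwrite('pics/w9.png',p)
print('foot',rect(W,box(W,.33,.51,.10,.34,.024,.035)),'tray',rect(W,box(W,.30,.54,.07,.37,.007,.035)))
m=box(W,.38,.46,.18,.26,.036,.12); print(np.percentile(W[m][:,2],[10,50,90]),rect(W,m),current_clock())
```

```text
13.421366875598666 [ 0.6  0.3 -6.1]
13.182162506158965 [ 0.1 -0.3 -5.5] [0.421  0.2235 0.122 ]
True [0.4212 0.224  0.0979] [-0.4  0.1  4.6]
foot (array([421.5, 205.9]), array([135.7, 110.1]), 89.6) tray (array([421.1, 188.2]), array([181.9, 190.5]), 89.7)
[0.04898611 0.07036915 0.09054634] (array([421.7, 221.5]), array([57.2, 54.4]), 2.7) 87.3917
```

View pics/w9.png

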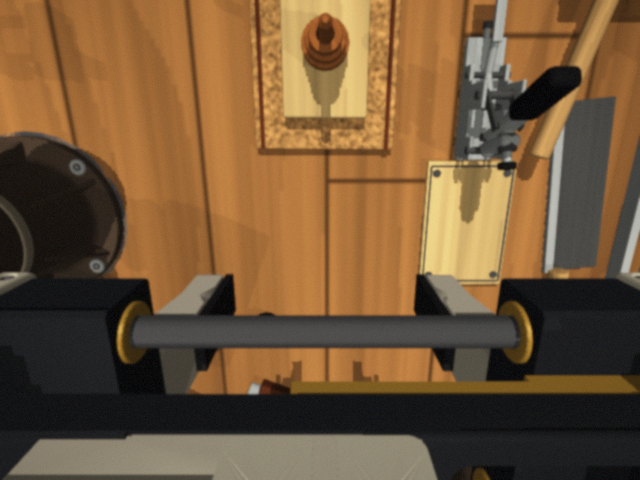

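The stand is central on the board: the near end gap is 40.8 mm against an ideal 40 mm, and it sits square. The rings are home and the pliers are open, so I hand in the job.

```bash
python3 -c "
from rig import *
print(finish_job(),current_clock())"
```

```text
the job is handed in; nothing more can be done
the job is handed in; nothing more can be done
```

The job is handed in, about 87 s into the 210 s allowed: the three rings on the bench (58, 48 and 38 mm; the 68 mm one was absent) are home on the dowel widest first, the pliers are released and open, and the stand is square and within about 1 mm of the middle of the drying board.

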